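# Start up the paint stirrer under extraction

## Robot

A 7-joint arm with a two-finger parallel gripper is mounted at the origin on the work surface. World frame = base frame: x ahead of the robot, y to its left, z up, the work surface at z = 0. Lengths are in m, angles in rad, forces in N, time in s.
With the tool pointing down it reaches from about 0.4 to 0.85 m from the base axis. Payload 10.4 kg.
Tool frame: the origin (TCP) lies midway between the tips of the shut fingers; the grasp point (between the pads) lies 19 mm behind it; z points along the fingers, x is the direction in which the jaws open and shut, and the axes are right-handed (so a half turn about z gives the same grasp; the last joint's range is limited). The gripper opens to 85 mm and grips with 20 to 120 N. Pads are 22 mm wide; open, the fingers measure 114 mm over their backs; the gripper's body (76 mm by 85 mm) begins 54 mm behind the grasp point. The pads swing forward as they close: fully open they stand 13 mm farther back than shut.
Start: joints at [1.216, 0.332, -0.065, 1.46, 0.022, 1.35, -0.088], TCP at [0.204, -0.591, 0.231] pointing down, gripper open.
Joint ranges: [-2.6, 2.6], [-0.5, 2.12], [-1.47, 1.34], [0.16, 2.42], [-1.27, 4.41], [0.06, 2.06], [-2.6, 2.6]. Speed limits (rad/s): [2.22, 2.22, 2.79, 2.79, 3.14, 3.14, 3.14].

## Interface

Orientations are given as a unit quaternion [x, y, z, w].
In Python, from workcell import manip, cams gives the robot as it stands.
- The arm moves only by the tool move_arm, never from a script. Its argument "moves" is a list of rows, each a list of 7 numbers: the turn, a rotation vector about the tool's x, y, z in degrees, then the shift along the tool's x, y, z in m, then the finger opening in m, from 0 to 0.0854. A call has 1 to 10 rows; each row is the pose to reach, as a shift and turn from the pose commanded when the call began, along the tool's axes at that moment; what a row does not reach only later rows make up. A row lasts 1/10 s, in which the tool goes at most 50 mm and 8.59 degrees, less where a joint would pass 70% of its speed; a pose out of reach is approached as far as the arm can. A call with a gripper value outside its range is refused whole. The fingers move at their own pace and stop on an object; "grip_force" is the grip in N (left out, the last holds). Time passes only in rows, so rows that repeat a pose let the fingers close. It gives the time, the measured TCP pose, the force and the opening at its end, in the units of the state.
- manip.get_obs(): the state, without advancing time (a new reading comes with each control period).
- cams.camera(name): name is "scene" or "top" or "wrist"; returns the picture (420x560x3 uint8, red, green, blue); there is no depth.
- cams.camera_params(name): a dict with "fx", "fy", "cx", "cy" (pixels), "xyz" and "rotation" of the camera in the world. Camera axes: x right, y up, looking along -z (the intrinsics and any distortion apply to the point x, -y, -z); pixel columns grow to the right and rows downward; lengths in m; the calibration is good to about 2 mm. A picture is of the moment at which its call begins: read the wrist's pose just before it. camera_params takes no time and is no camera call; for the wrist camera it gives the pose at the moment of the call.
- manip.hand_in(): hands the job in, once; it reports no verdict.
The state is a dict: "clock": time; "joint_pos": joint angles; "joint_velocities": joint speeds; "tau": joint torques, N m; "position": TCP position; "ee_rot": TCP orientation; "ft_force": force on the tool from outside, world axes, zero at the start; "torque": the same for the moment, N m; "grip_width": opening from 0.0 (shut) to 1.0 (fully open).
Only numpy, scipy, OpenCV 4.12 (cv2) and the standard library are available. Lean on these libraries where they do the work, as an engineer would, in place of code of your own. Each camera call takes 0.05 s, during which the arm holds its last target. There are 200 camera calls.

## Task

Start the stirrer safely, pressing with a fingertip: first switch on the fume extraction by pressing the raised, white-striped end of the orange rocker fully down, then press the stirrer's green power key all the way down, and last its blue stir key all the way down. Do not press the red heating key, and leave the cup, bottle, tin and jar standing where they are. Finish with the hand clear of everything.

Things in the scene. Friction and masses are not known exactly. Their poses are not given: they have to be found in the camera images.
- fan_box: grey extraction switch box fixed to the bench, 110 x 85 x 55 mm high (its x, y, z), with a 10 mm high black rail on either side of the orange rocker; origin at the centre of its underside. Its x axis runs along the rocker, from the end to be pressed towards the other end; it stands turned by up to about 45 degrees, on the robot's left or right
- fan_press (a point): point on the top face of the wing of the orange rocker that is raised while off (the wing with a white stripe near its end), 22 mm from the pivot, mid-width; this is where to press, straight down. Moves with the rocker
- fan_rocker (a joint): angle of the orange rocker in rad: 0 off (striped wing slopes up towards its end), 0.3 on and fully pressed (solid stop). The rocker is a shallow V, 68 mm long and 32 mm wide, its pivot 67 mm above the bench at the box's centre; each wing is 34 mm long. Off, the striped wing rises at 0.3 rad and its end is 77 mm above the bench; on, that wing lies level with its top 67 mm above the bench. Pressing at point fan_press takes about 3 N; it stays where it is left
- stirrer: grey magnetic stirrer fixed to the bench, 285 x 200 mm: a low front deck 90 mm deep and 55 mm high with the three keys, and behind it (its +x) a body 85 mm high with a round steel plate, 132 mm across and 8 mm high, centred 155 mm behind the key row. Origin on the bench below the middle of the key row; its y axis runs along the row (keys at y = -55, 0 and 55 mm), its front faces the robot, turned by up to about 12 degrees; on the robot's left or right, opposite the switch box
- power_unit: Stirrer power: round green push key, 28 mm across, one of three in a row 55 mm apart on the stirrer's low front deck (which colour is in which place varies). This is its fixed grey bezel, 38 mm across and 4 mm high; origin on the deck (55 mm above the bench) at the key's centre
- power_top (a point): centre of the green key's flat top, which stands 14 mm above the deck (69 mm above the bench) when up and 7 mm above the deck when fully down; moves with the key
- power_key (a joint): travel of the green key in m: 0 up, 0.007 fully down (solid stop). It moves against about 3 N of friction, straight down, and stays wherever it is left; nothing springs it back
- stir_unit: Stirring: round blue push key, 28 mm across, one of three in a row 55 mm apart on the stirrer's low front deck (which colour is in which place varies). This is its fixed grey bezel, 38 mm across and 4 mm high; origin on the deck (55 mm above the bench) at the key's centre
- stir_top (a point): centre of the blue key's flat top, which stands 14 mm above the deck (69 mm above the bench) when up and 7 mm above the deck when fully down; moves with the key
- stir_key (a joint): travel of the blue key in m: 0 up, 0.007 fully down (solid stop). It moves against about 3 N of friction, straight down, and stays wherever it is left; nothing springs it back
- heat_unit: Heating, not to be pressed: round red push key, 28 mm across, one of three in a row 55 mm apart on the stirrer's low front deck (which colour is in which place varies). This is its fixed grey bezel, 38 mm across and 4 mm high; origin on the deck (55 mm above the bench) at the key's centre
- heat_top (a point): centre of the red key's flat top, which stands 14 mm above the deck (69 mm above the bench) when up and 7 mm above the deck when fully down; moves with the key
- heat_key (a joint): travel of the red key in m: 0 up, 0.007 fully down (solid stop). It moves against about 3 N of friction, straight down, and stays wherever it is left; nothing springs it back
- cup_mid (a point): centre (half-way up) of the white mixing cup standing on the stirrer's plate, 76 mm across the rim, 85 mm high; loose, leave alone
- amber_mid (a point): centre of the amber bottle, 58 mm across, 125 mm high, loose on the bench beyond the switch box; leave alone
- tin_mid (a point): centre of the blue paint tin, 72 mm across, 75 mm high, loose on the bench beyond the switch box; leave alone
- jar_mid (a point): centre of the small yellow jar, 46 mm across, 55 mm high, loose on the bench between the switch box and the stirrer; leave alone
Mind the look-alikes: they are no part of the job. What is shaped like the fan_box but yellow is not meant.

How it is judged:
By the outcome, as a careful person would: the job done as asked, in the order asked, and still so for the second after the job is handed in, with the robot touching nothing.
It also fails if it takes over 64 s, if anything falls off the work surface, if the arm or the gripper's body presses on something with over 40 N, if the wrist force passes 120 N, or if a joint passes its speed limit or range.

## Working session

There is one attempt and no reset: what is moved stays moved. The work goes in short steps, Python scripts to look and compute and a tool call to move; the robot and the scene stay as the last step left them, time stands still between calls to the robot, and variables do not carry over. Pictures are saved under pics/ and viewed, about 8 in all and at most 12, crops included, and the job is handed in when it is done.

Besides the shell and the picture viewer there is one more tool, called after ">>>" as name([rows], argument=value, ...), one row to a line, values as JSON. move_arm: Moves the arm, as the interface text tells. Its arguments: {"type":"object","properties":{"moves":{"type":"array","items":{"type":"array","items":{"type":"number"}}},"grip_force":{"type":"number"}},"required":["moves"]}

```bash
mkdir -p pics
python3 - <<'E'
from workcell import manip,cams
import cv2
o=manip.get_obs();print(o['clock'],o['position'],o['ee_rot'],o['ft_force'],o['grip_width'])
for n in ['top','scene']:
    p=cams.camera_params(n);print(n,p)
    cv2.imwrite(f'pics/{n}0.png',cams.camera(n)[:,:,::-1])
E
```

```text
0.0 [ 0.20347095 -0.59055003  0.23051887] [ 8.14184645e-01 -5.80605601e-01 -5.91622169e-04 -3.87370734e-04] [ 0.83906639  0.542513   -0.22074278] 1.0046826528079515
top {'fx': 427.10725410048644, 'fy': 427.10725410048644, 'cx': 283.5981709368637, 'cy': 214.52000396949666, 'xyz': array([ 0.39359271, -0.01879542,  0.99623249]), 'rotation': array([ 0.05333945, -0.05629825, -0.7003629 ,  0.70956129])}
scene {'fx': 414.06945285440304, 'fy': 414.06945285440304, 'cx': 274.9650780363207, 'cy': 213.7993495369282, 'xyz': array([0.91503888, 0.51457877, 0.56664639]), 'rotation': array([0.13543041, 0.43805393, 0.85247832, 0.25109374])}
```

View pics/top0.png

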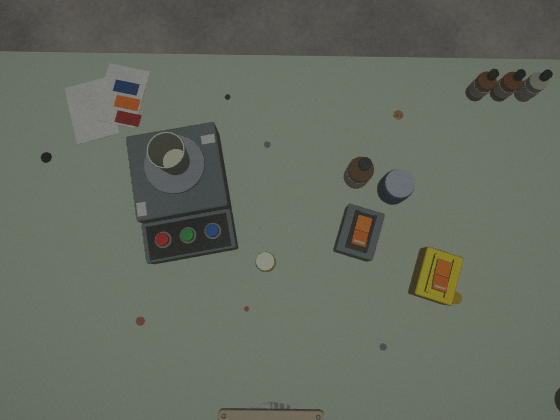

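View pics/scene0.png

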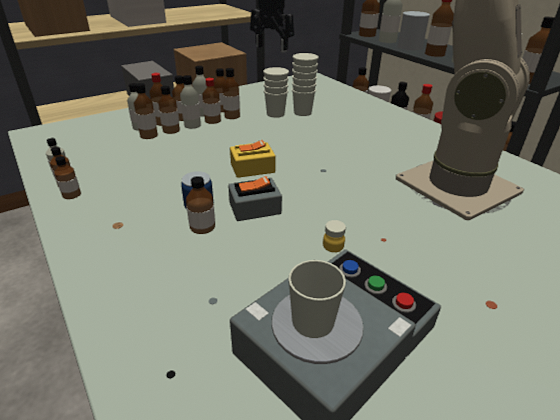

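The top view shows the grey fan box on the right with its rocker at about (362,232), and the keys red (163,240), green (188,235) and blue (213,230) on the left. The yellow box at (441,275) is the decoy. Next I'll measure these and zoom in on the rocker.

```bash
cat > h.py <<'E'
import numpy as np,cv2
from scipy.spatial.transform import Rotation as R
from workcell import manip,cams
def ray(p,u,v,z):
    d=R.from_quat(p['rotation']).apply([(u-p['cx'])/p['fx'],-(v-p['cy'])/p['fy'],-1.])
    return p['xyz']+d*(z-p['xyz'][2])/d[2]
def blob(hsv,lo,hi,box):
    m=cv2.inRange(hsv,np.array(lo),np.array(hi)); k=np.zeros_like(m)
    x0,y0,x1,y1=box; k[y0:y1,x0:x1]=m[y0:y1,x0:x1]
    c=max(cv2.findContours(k,0,1)[0],key=cv2.contourArea); M=cv2.moments(c)
    return M['m10']/M['m00'],M['m01']/M['m00'],cv2.contourArea(c),c
E
python3 - <<'E'
from h import *
im={n:cv2.imread(f'pics/{n}0.png') for n in('top','scene')}
B={'top':[(140,220,240,260)]*3+[(340,205,385,258)],'scene':[(330,250,420,320)]*3+[(230,172,290,198)]}
C=[('green',(50,90,60),(85,255,255),.069),('blue',(105,100,60),(125,255,255),.069),('red',(0,150,70),(4,255,255),.069),('rocker',(5,150,80),(18,255,255),.071)]
for n in im:
    p=cams.camera_params(n);h=cv2.cvtColor(im[n],cv2.COLOR_BGR2HSV)
    for b,(c,lo,hi,z) in zip(B[n],C):
        try:
            u,v,a,ct=blob(h,lo,hi,b);print(n,c,round(u,1),round(v,1),a,ray(p,u,v,z).round(4), cv2.minAreaRect(ct) if c=='rocker' else '')
        except ValueError: print(n,c,'none')
a=cv2.resize(im['top'][195:270,325:395],(560,600),interpolation=cv2.INTER_CUBIC)
b=cv2.resize(im['scene'][165:225,225:290][:, :],(230,212),interpolation=cv2.INTER_CUBIC)
a[:212,:0]=0
o=np.zeros((600,800,3),np.uint8);o[:,:560]=a;o[:212,565:795]=b
o[220:420,565:795]=cv2.resize(im['top'][250:268,253:277],(230,200))
cv2.imwrite('pics/z.png',o)
E
```

```text
top green 186.6 234.5 101.5 [0.4918 0.1891 0.069 ] 
top blue 211.6 229.9 102.0 [0.5026 0.1351 0.069 ] 
top red 161.6 238.8 96.0 [0.4818 0.2428 0.069 ] 
top rocker 361.4 230.2 385.5 [ 0.5059 -0.1919  0.071 ] ((361.4117736816406, 230.35296630859375), (14.55213737487793, 29.589345932006836), 14.03624439239502)
scene green 376.3 281.2 139.0 [0.4904 0.1881 0.069 ] 
scene blue 350.3 265.0 123.5 [0.5005 0.134  0.069 ] 
scene red 404.9 298.7 160.5 [0.4798 0.2422 0.069 ] 
scene rocker 252.5 184.5 187.5 [ 0.5097 -0.1906  0.071 ] ((254.13414001464844, 184.0632781982422), (9.079524993896484, 30.342288970947266), 76.60750579833984)
```

View pics/z.png

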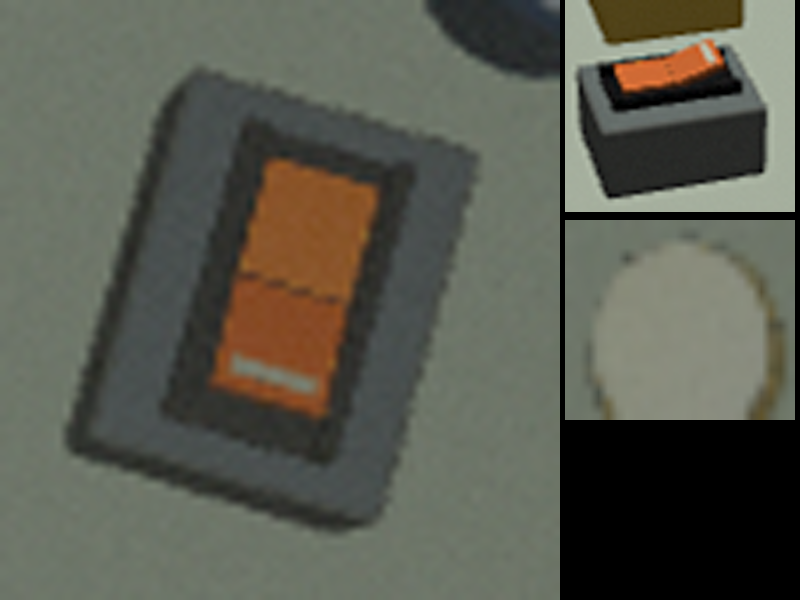

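Both views agree to within 2 mm and the keys are 55 mm apart. The striped wing is the end nearer the robot, with the pivot line at about (361.5,231) and the striped end at about (358.8,245). Next I'll work out the press point and the first move.

```bash
cat >> h.py <<'E'
def rel(t,ax=None):
    o=manip.get_obs();q=R.from_quat(o['ee_rot']);M=q.as_matrix()
    print('t',round(o['clock'],2),'pos',o['position'].round(4),'F',o['ft_force'].round(1),'shift',(M.T@(np.array(t)-o['position'])).round(4),'tool x',M[:,0].round(3),'z',M[:,2].round(3))
    if ax is not None:
        a=M.T@np.array(ax);print('turn z deg',np.degrees(np.arctan2(a[1],a[0])))
E
python3 - <<'E'
from h import *
p=cams.camera_params('top')
a=ray(p,361.5,230.9,.067);b=ray(p,358.75,245.2,.077);c=ray(p,365.4,216.4,.067)
box=ray(p,325+275/8,195+300/8,.055) # box top centre check
print(a,b,c,box,np.linalg.norm(a-b),np.linalg.norm(c-a))
d=(c-b)[:2];d/=np.linalg.norm(d);print(d)
t=a[:2]-.0215*d;print('press',t)
rel([*t,.2],[*d,0])
print('jar',ray(p,265,261,.055),'amber',ray(p,362,165,.125))
E
```

```text
[ 0.50498195 -0.19290608  0.067     ] [ 0.472673   -0.18461462  0.077     ] [ 0.53724202 -0.20200501  0.067     ] [ 0.50278626 -0.19038149  0.055     ] 0.03482264355184352 0.03351869348872994
[ 0.96559166 -0.26006296]
press [ 0.48422173 -0.18731473]
t 0.1 pos [ 0.2035 -0.5906  0.2306] F [ 0.3  0.6 -0.3] shift [-0.2898 -0.3968  0.0309] tool x [ 0.326 -0.945 -0.001] z [-0.     0.001 -1.   ]
turn z deg -55.911566968586996
jar [0.43718812 0.01766443 0.055     ] amber [ 0.63764597 -0.18526493  0.125     ]
```

>>> move_arm([
  [0, 0, -8, -0.029, -0.04, 0, 0],
  [0, 0, -16, -0.058, -0.08, 0, 0],
  [0, 0, -24, -0.087, -0.12, 0.005, 0],
  [0, 0, -32, -0.116, -0.16, 0.01, 0],
  [0, 0, -40, -0.145, -0.2, 0.015, 0],
  [0, 0, -48, -0.174, -0.24, 0.02, 0],
  [0, 0, -56, -0.203, -0.28, 0.025, 0],
  [0, 0, -56, -0.232, -0.32, 0.03, 0],
  [0, 0, -56, -0.261, -0.36, 0.03, 0],
  [0, 0, -56, -0.29, -0.397, 0.03, 0],
])

```text
clock: 1.1
position: [0.4852, -0.1855, 0.2011]
ee_rot: [0.991, -0.13, -0.0, 0.0]
ft_force: [1.1, 0.6, -0.3]
grip_width: -0.003
```

Run:
```python
from h import *
rel([.4842,-.1873,.095],[.9656,-.26,0])
p=cams.camera_params('wrist');w=cams.camera('wrist')[:,:,::-1];cv2.imwrite('pics/w1.png',w);np.save('w1.npy',p,allow_pickle=True);print(p['xyz'],p['rotation'],p['fx'],p['cx'],p['cy'])
```

```text
t 1.1 pos [ 0.4852 -0.1855  0.2011] F [ 1.1  0.6 -0.3] shift [-0.0004  0.002   0.1061] tool x [ 0.966 -0.259 -0.   ] z [-0.  0. -1.]
turn z deg 0.08633419514832874
[ 0.50642285 -0.10877643  0.3441168 ] [-0.15639616  0.02095638 -0.12902407  0.97900657] 298.7461965700025 277.5669620168071 210.22896643315934
```

View pics/w1.png

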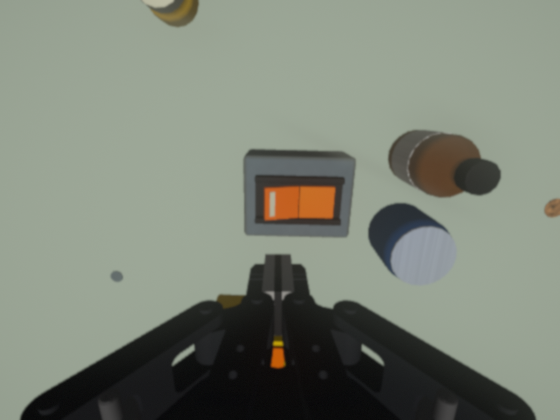

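In the wrist view the rocker's striped end is at about (264,204) and its pivot at about (299,202). The shut fingertips sit below them at about (278,260). I'll check the press point from this view too.

Run:
```python
from h import *
p=np.load('w1.npy',allow_pickle=True).item()
im=cv2.imread('pics/w1.png');h=cv2.cvtColor(im,cv2.COLOR_BGR2HSV)
u,v,a,c=blob(h,(3,170,120),(18,255,255),(250,180,345,228));print(u,v,a,cv2.boundingRect(c))
A=ray(p,299,202.5,.067);B=ray(p,263.5,205,.077);C=ray(p,335.5,202,.067)
print(A,B,C,np.linalg.norm(A-B),np.linalg.norm(C-A)); d=(C-A)[:2];d/=np.linalg.norm(d);t=A[:2]-.0215*d;print(d,t)
rel([*t,.09],[*d,0])
```

```text
298.51797121526977 201.9522819979989 2165.5 (264, 186, 71, 34)
[ 0.50476513 -0.19427532  0.067     ] [ 0.4721645  -0.18495968  0.077     ] [ 0.53898656 -0.20292887  0.067     ] 0.035349429485628615 0.035298585300017456
[ 0.96948442 -0.24515292] [ 0.48392122 -0.18900453]
t 1.15 pos [ 0.489  -0.1772  0.2014] F [ 1.4  7.1 -0.3] shift [-0.0022  0.0131  0.1114] tool x [ 0.968 -0.25   0.001] z [ 0.002  0.003 -1.   ]
turn z deg -0.2864056331226255
```

The wrist view agrees with the top view to 1.7 mm. I'll settle above the wing, then go down in small steps.

>>> move_arm([
  [0, 0, 0, 0, 0, 0.015, 0],
  [0, 0, 0, 0, 0, 0.045, 0],
  [0, 0, 0, 0, 0, 0.075, 0],
  [0, 0, 0, 0, 0, 0.1, 0],
  [0, 0, 0, 0, 0, 0.108, 0],
  [0, 0, 0, 0, 0, 0.108, 0],
  [0, 0, 0, 0, 0, 0.108, 0],
])

```text
clock: 1.85
position: [0.4851, -0.1876, 0.0944]
ee_rot: [0.991, -0.13, 0.001, 0.0]
ft_force: [-0.3, -0.4, 0.6]
grip_width: -0.003
```

Run:
```python
from h import *
rel([.484,-.188,.067],[.9675,-.253,0])
```

```text
t 1.85 pos [ 0.4851 -0.1876  0.0944] F [-0.3 -0.4  0.6] shift [-0.001   0.0006  0.0274] tool x [ 0.966 -0.259  0.001] z [ 0.001 -0.001 -1.   ]
turn z deg -0.33715852537851554
```

>>> move_arm([
  [0, 0, 0, -0.001, 0.0005, 0.008, 0],
  [0, 0, 0, -0.001, 0.0005, 0.014, 0],
  [0, 0, 0, -0.001, 0.0005, 0.018, 0],
  [0, 0, 0, -0.001, 0.0005, 0.022, 0],
  [0, 0, 0, -0.001, 0.0005, 0.025, 0],
  [0, 0, 0, -0.001, 0.0005, 0.027, 0],
  [0, 0, 0, -0.001, 0.0005, 0.028, 0],
  [0, 0, 0, -0.001, 0.0005, 0.028, 0],
])

```text
clock: 2.65
position: [0.4834, -0.1877, 0.0669]
ee_rot: [0.991, -0.13, -0.0, 0.0]
ft_force: [-10.3, 3.0, 23.5]
grip_width: 0.003
```

At z = 66.9 mm with 23 N of force, the wing is at its stop. I'll lift and look.

>>> move_arm([
  [0, 0, 0, 0, 0, -0.01, 0],
  [0, 0, 0, 0, 0, -0.04, 0],
  [0, 0, 0, 0, 0, -0.08, 0],
  [0, 0, 0, 0, 0, -0.12, 0],
  [0, 0, 0, 0, 0, -0.135, 0],
  [0, 0, 0, 0, 0, -0.135, 0],
  [0, 0, 0, 0, 0, -0.135, 0],
])

```text
clock: 3.35
position: [0.4833, -0.1877, 0.1999]
ee_rot: [0.991, -0.13, 0.0, 0.0]
ft_force: [-0.7, 1.1, 0.0]
grip_width: 0.002
```

Run:
```python
from h import *
rel([.491,.1886,.2])
w=cams.camera('wrist')[:,:,::-1];s=cams.camera('scene')[:,:,::-1]
o=np.zeros((420,800,3),np.uint8);o[:300,:400]=cv2.resize(w[140:290,200:400],(400,300));o[:300,400:]=cv2.resize(s[155:230,220:320],(400,300),interpolation=2);cv2.imwrite('pics/c1.png',o[:300])
```

```text
t 3.35 pos [ 0.4833 -0.1877  0.1999] F [-0.7  1.1  0. ] shift [-8.990e-02 -3.655e-01 -1.000e-04] tool x [ 0.966 -0.259  0.   ] z [ 0. -0. -1.]
```

View pics/c1.png

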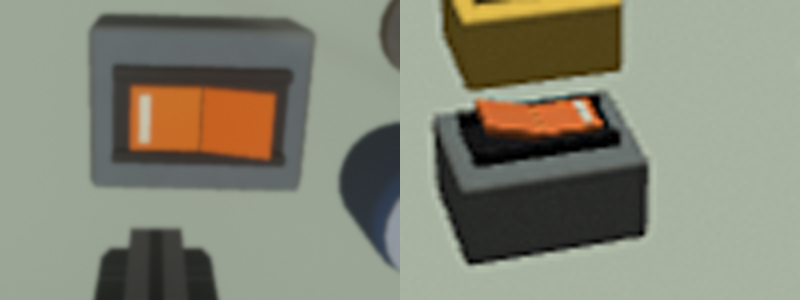

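The rocker is now on: the striped wing lies level and the far wing is up. Next is the green key.

>>> move_arm([
  [0, 0, 0, -0.01, -0.04, 0, 0],
  [0, 0, 0, -0.02, -0.08, 0, 0],
  [0, 0, 0, -0.03, -0.12, 0, 0],
  [0, 0, 0, -0.04, -0.165, 0, 0],
  [0, 0, 0, -0.05, -0.21, 0, 0],
  [0, 0, 0, -0.06, -0.255, 0, 0],
  [0, 0, 0, -0.07, -0.3, 0, 0],
  [0, 0, 0, -0.08, -0.34, 0, 0],
  [0, 0, 0, -0.09, -0.3655, 0, 0],
  [0, 0, 0, -0.09, -0.3655, 0, 0],
])

```text
clock: 4.45
position: [0.4891, 0.1933, 0.1993]
ee_rot: [0.992, -0.127, -0.001, -0.001]
ft_force: [-0.1, -1.3, -0.9]
grip_width: -0.0
```

>>> move_arm([
  [0, 0, 0, 0, 0, 0, 0],
  [0, 0, 0, 0, 0, 0, 0],
  [0, 0, 0, 0, 0, 0, 0],
])

```text
clock: 4.75
position: [0.4912, 0.1873, 0.1999]
ee_rot: [0.991, -0.131, -0.0, 0.0]
ft_force: [0.4, -0.2, 0.4]
grip_width: 0.001
```

Run:
```python
from h import *
rel([.491,.1886,.09])
p=cams.camera_params('wrist');w=cams.camera('wrist')[:,:,::-1];cv2.imwrite('pics/w2.png',w)
h=cv2.cvtColor(w,cv2.COLOR_BGR2HSV)
for n,lo,hi in [('green',(50,120,60),(85,255,255)),('blue',(105,120,60),(125,255,255)),('red',(0,170,70),(4,255,255))]:
    u,v,a,c=blob(h,lo,hi,(0,0,560,420));print(n,round(u),round(v),a,ray(p,u,v,.069).round(4))
```

```text
t 4.75 pos [0.4912 0.1873 0.1999] F [ 0.4 -0.2  0.4] shift [-0.0005 -0.0013  0.1099] tool x [ 0.965 -0.261 -0.   ] z [-0.    -0.001 -1.   ]
green 277 198 536.5 [0.4915 0.1889 0.069 ]
blue 301 245 522.0 [0.5018 0.1351 0.069 ]
red 250 146 609.0 [0.4811 0.2422 0.069 ]
```

View pics/w2.png

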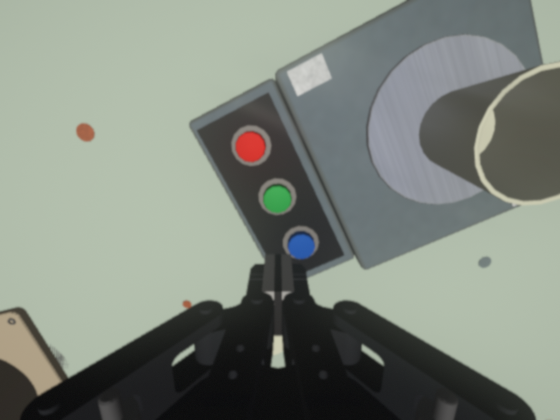

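The wrist view agrees with the earlier fixes to 1 mm: green (277,198), blue (301,245), red (250,146). I'll press green now.

>>> move_arm([
  [0, 0, 0, 0, -0.001, 0.03, 0],
  [0, 0, 0, 0, -0.001, 0.065, 0],
  [0, 0, 0, 0, -0.001, 0.095, 0],
  [0, 0, 0, 0, -0.001, 0.115, 0],
  [0, 0, 0, 0, -0.001, 0.125, 0],
  [0, 0, 0, 0, -0.001, 0.13, 0],
  [0, 0, 0, 0, -0.001, 0.134, 0],
  [0, 0, 0, 0, -0.001, 0.137, 0],
  [0, 0, 0, 0, -0.001, 0.139, 0],
  [0, 0, 0, 0, -0.001, 0.139, 0],
])

```text
clock: 5.8
position: [0.4918, 0.1896, 0.0621]
ee_rot: [0.991, -0.131, 0.001, 0.0]
ft_force: [-1.9, -2.9, 4.5]
grip_width: -0.004
```

>>> move_arm([
  [0, 0, 0, 0, 0, 0.001, 0],
  [0, 0, 0, 0, 0, 0.0015, 0],
  [0, 0, 0, 0, 0, 0.0015, 0],
])

```text
clock: 6.1
position: [0.4919, 0.1896, 0.0617]
ee_rot: [0.991, -0.131, 0.001, 0.0]
ft_force: [-7.6, -5.2, 20.9]
grip_width: 0.001
```

The green key is at its stop (61.7 mm, 21 N). Next I'll lift and shift to blue.

>>> move_arm([
  [0, 0, 0, 0, 0, -0.01, 0],
  [0, 0, 0, 0, 0, -0.03, 0],
  [0, 0, 0, 0, 0, -0.045, 0],
  [0, 0, 0, 0.008, 0.017, -0.045, 0],
  [0, 0, 0, 0.016, 0.034, -0.045, 0],
  [0, 0, 0, 0.0237, 0.0502, -0.045, 0],
  [0, 0, 0, 0.0237, 0.0502, -0.045, 0],
  [0, 0, 0, 0.0237, 0.0502, -0.045, 0],
  [0, 0, 0, 0.0237, 0.0502, -0.04, 0],
])

```text
clock: 7.0
position: [0.5015, 0.1363, 0.1005]
ee_rot: [0.992, -0.13, 0.001, -0.0]
ft_force: [-0.2, 0.1, -0.4]
grip_width: -0.006
```

Run:
```python
from h import *
rel([.5017,.1348,.0605])
```

```text
t 7.0 pos [0.5015 0.1363 0.1005] F [-0.2  0.1 -0.4] shift [0.0006 0.0014 0.04  ] tool x [ 0.966 -0.258  0.001] z [ 0.002  0.001 -1.   ]
```

>>> move_arm([
  [0, 0, 0, 0, 0.001, 0.015, 0],
  [0, 0, 0, 0, 0.001, 0.025, 0],
  [0, 0, 0, 0, 0.001, 0.03, 0],
  [0, 0, 0, 0, 0.001, 0.034, 0],
  [0, 0, 0, 0, 0.001, 0.037, 0],
  [0, 0, 0, 0, 0.001, 0.039, 0],
  [0, 0, 0, 0, 0.001, 0.04, 0],
  [0, 0, 0, 0, 0.001, 0.0405, 0],
  [0, 0, 0, 0, 0.001, 0.0405, 0],
])

```text
clock: 7.9
position: [0.501, 0.1343, 0.0615]
ee_rot: [0.991, -0.13, 0.0, 0.001]
ft_force: [-14.0, -3.8, 31.1]
grip_width: -0.0
```

The blue key is at its stop. I'll lift away and check.

>>> move_arm([
  [0, 0, 0, 0, 0, -0.01, 0],
  [0, 0, 0, 0, 0, -0.04, 0],
  [0, 0, 0, 0, 0, -0.08, 0],
  [0, 0, 0, 0, 0, -0.12, 0],
  [0, 0, 0, -0.03, 0.03, -0.14, 0],
  [0, 0, 0, -0.06, 0.06, -0.14, 0],
  [0, 0, 0, -0.07, 0.08, -0.14, 0],
  [0, 0, 0, -0.07, 0.08, -0.14, 0],
  [0, 0, 0, -0.07, 0.08, -0.14, 0],
])

```text
clock: 8.8
position: [0.413, 0.0747, 0.1998]
ee_rot: [0.991, -0.131, 0.001, 0.0]
ft_force: [0.4, -0.5, 0.5]
grip_width: 0.001
```

Run:
```python
from h import *
rel([.5,.1,.2])
s=cams.camera('scene')[:,:,::-1];s0=cv2.imread('pics/scene0.png')
f=lambda i:cv2.resize(i[240:325,320:445],(400,272),interpolation=2)
g=lambda i:cv2.resize(i[155:255,180:360],(400,222),interpolation=2)
o=np.vstack([np.hstack([f(s0),f(s)]),np.hstack([g(s0),g(s)])]);cv2.imwrite('pics/c2.png',o)
```

```text
t 8.8 pos [0.413  0.0747 0.1998] F [ 0.4 -0.5  0.5] shift [ 0.0774 -0.047  -0.0001] tool x [ 0.966 -0.259  0.002] z [ 0.002 -0.001 -1.   ]
```

View pics/c2.png

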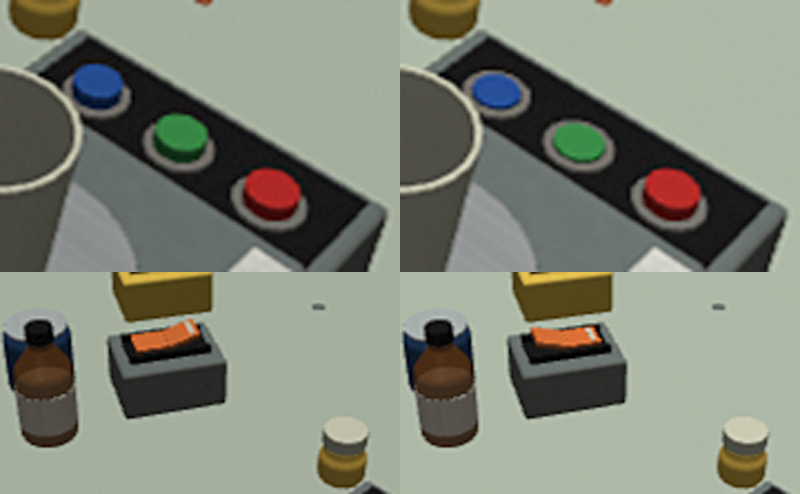

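The before and after views show the rocker on, green and blue down, and red still up. The cup, bottle, tin and jar haven't moved, and the hand is clear at z = 0.2 m.

```bash
python3 -c "
from workcell import manip
print(manip.hand_in())"
```

```text
the job is handed in; nothing more can be done
None
```

The job is done and handed in at about 9 s on the robot's clock. With the fingers shut, I pressed the striped end of the orange rocker first, then the green power key, then the blue stir key.

- **Presses:** each one ended against its solid stop.

| Pressed | Fingertip height at stop | Vertical force |
|---|---|---|
| Rocker | 66.9 mm | 23 N |
| Green key | 61.7 mm | 21 N |
| Blue key | 61.5 mm | 31 N |

- **Last pictures:** the rocker is on, green and blue are down, and the red key is still up. The cup, bottle, tin and jar are where they started.
- **Hand:** it ended clear of everything at a height of 0.2 m, with the force reading near zero.
- **Disagreements:** no check failed. The rocker's press point differed by 1.7 mm between the top and wrist cameras, and the key positions agreed within about 2 mm across all views. Sideways force reached about 14 N at the blue key's stop and less at the other two.

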